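Fit the spacer sleeve to the inspection scope and set its focus

ROBOT

A 7-joint arm with a two-finger parallel gripper is mounted at the origin on the work surface. World frame = base frame: x ahead of the robot, y to its left, z up, the work surface at z = 0. Lengths are in m, angles in degrees, forces in N, time in s.
With the tool pointing down it reaches from about 0.425 to 0.875 m from the base axis. Payload 4.7 kg.
Tool frame: the origin (TCP) lies at the very end of the fingers, on their centre line; the grasp point (between the pads) lies 19 mm behind it; z points along the fingers, y is the line along which they close (so a half turn about z gives the same grasp; the last joint's range is limited). The gripper opens to 87 mm and grips with 3 to 60 N. Pads are 19 mm wide; open, the fingers measure 117 mm over their backs; the gripper's body (75 mm by 190 mm) begins 51 mm behind the grasp point.
Start: joints at [73.459, 18.392, -4.016, 83.108, 1.295, 78.541, -3.26], TCP at [0.194, -0.62, 0.197] pointing down, gripper open.
Joint ranges: [-163.93, 163.93], [-17.29, 119.83], [-79.2, 71.16], [3.27, 140.29], [-89.18, 269.18], [5.43, 117.66], [-154.24, 154.24]. Speed limits (degrees/s): [147.25, 147.25, 180, 180, 180, 180, 180].

INTERFACE

Orientations are given as [roll, pitch, yaw] about the fixed x, y, z axes, in that order (R = Rz(yaw) Ry(pitch) Rx(roll)).
In Python, from cell import get_obs, cams, ticket, finder gives the robot as it stands.
- The arm moves only by the shell command python3 -m creep 'ROWS' [FORCE]. ROWS is text: rows parted by semicolons, each of 5 numbers parted by spaces: the shift along the world's x, y, z in m, then the turn about the world's z in degrees, then the finger opening in m, from 0 to 0.087. A call has 1 to 8 rows; each row shifts and turns the commanded pose from where the row before left it; what a row does not reach is not made up. A row lasts 1/8 s, in which the tool goes at most 62.5 mm and 10.7 degrees, less where a joint would pass 70% of its speed; a pose out of reach is approached as far as the arm can. A call with a gripper value outside its range is refused whole. The fingers move at their own pace and stop on an object; FORCE is the grip in N (left out, the last holds). Time passes only in rows, so rows that do not move let the fingers close. It gives the time, the measured TCP pose, the force, the opening and the grip force at its end, in the units of the state.
- get_obs(): the state, without advancing time (a new reading comes with each control period).
- cams.read_camera(name): name is "side" or "top" or "wrist"; returns the picture (420x560x3 uint8, red, green, blue); there is no depth.
- cams.calibration(name): a dict with "fx", "fy", "cx", "cy" (pixels), "k1" (the pictures are not rectified: a ray, as slopes to the right and down, at radius r is drawn at 1 + k1 r^2 times it, then the intrinsics apply), "extrinsics" (4x4, takes a point from world to camera coordinates). Camera axes: x right, y down, z forward; pixel columns grow to the right and rows downward; lengths in m; the calibration is good to about 2 mm. A picture is of the moment at which its call begins: read the wrist's pose just before it. calibration takes no time and is no camera call; for the wrist camera it gives the pose at the moment of the call.
- ticket.sign_off(): hands the job in; it is judged then, once.
Trained networks look in the newest picture that a camera, given by its name, has taken for a name from the list of things; names that differ only in an ending like _2 or _b are one class to them, and where a whole thing is asked for, a point or a joint stands for the part that bears it (a point fixed in the world has none). Each returns a list of dicts, best first, with "p" (0 to 1); they miss things now and then, are a little off and sometimes report something else, mostly with a low value. They report only what shows in the picture. A call takes as long as a camera call. They do not tell look-alikes from the thing itself.
- finder.masks_of(name, camera): "mask" (420x560 bool, what is visible of it) and "xy" ([column, row] in pixels, amid what is visible of it).
- finder.tip_of(name, camera): "xy" ([column, row] in pixels: a listed point, or the origin of a listed thing).
The state is a dict: "time_s": time; "qpos": joint angles; "joint_velocities": joint speeds; "effort": joint torques, N m; "tool_pos": TCP position; "tool_rot": TCP orientation; "force": force on the tool from outside, world axes, zero at the start; "wrist_torque": the same for the moment, N m; "grip_width": finger opening in m; "grasp_force": force on a finger pad.
Only numpy, scipy, OpenCV 4.12 (cv2) and the standard library are available. Lean on these libraries where they do the work, as an engineer would, in place of code of your own. Each camera call takes 0.05 s, during which the arm holds its last target. There are 200 camera calls.

TASK

Take the blue spacer sleeve out of its wooden block by its wall, stand it upright on the square black pad and let go, then take it again round the outside and slide it over the scope's upright lens barrel, lowering it under control (no dropping) until it is fully home on the metal shoulder. Then turn the black focus knob so that its white pointer lines up with the green mark on the dial. Leave the other things on the bench where they are.

Things in the scene. Friction and masses are not known exactly. Their poses are not given: they have to be found in the camera images.
- sleeve: Blue plastic spacer sleeve, a plain tube open at both ends: outside diameter 60 mm, bore 44 mm, wall 8 mm, height 50 mm, about 100 g. Origin: centre of its lower rim; z along its axis, up. It starts upright in the pocket of the block, its top rim level with the block's top, so it can only be taken there by its wall: one finger in the bore, the other in the block's notch.
- block: Fixed wooden storage block, 106 mm (x) by 104 mm (y), 58 mm high. Origin: centre of its underside on the bench, z up. On the origin's axis a square pocket 64 mm wide and 50 mm deep (floor 8 mm above the bench), in which the sleeve stands. In the middle of its -x wall (21 mm thick) is a finger notch, 40 mm wide (along y), open to the outside and as deep as the pocket.
- pad: Fixed black rubber pad, 130 by 130 mm, 4 mm thick, flat on the bench; origin: centre of its underside. The sleeve is stood on it, to change the grip. Block and pad may change places.
- stand: Fixed inspection scope: white base 150 mm (x) by 250 mm (y), 50 mm high; origin: centre of its underside, z up. At (0, -60 mm) in its frame stands the dark lens barrel, at (0, +65 mm) the focus knob.
- shoulder (a point): Centre of the top face of the metal shoulder (68 mm diameter, 60 mm above the bench) on the lens barrel's axis. The upright barrel, 41.5 mm in diameter, rises 58 mm above this point; its top 6 mm taper to 33 mm. Fully home, the sleeve's lower rim lies on this face and the barrel stands 8 mm out of the sleeve.
- focus (a joint): Turning angle of the black focus knob in rad, about the vertical; grows anticlockwise seen from above; 0: pointer along the stand's +x. Stops at -1.9 and 1.9. Turns freely with light friction and stays where it is left.
- focus_grip (a point): Point on the knob's axis at the height to grip it (80 mm above the bench). The knob has a bar grip 44 mm long (along the pointer) and 13 mm wide, from 57 to 87 mm above the bench, over a round skirt 52 mm in diameter. Its x axis points along the bar to the pointer.
- focus_pointer (a point): Point 32 mm out from the knob's axis, just beyond the white pointer at one end of the bar grip; turns with the knob.
- index_mark (a point): Point 32 mm out from the knob's axis on the green mark of the dial around the knob. Pointer set: this point and the pointer's point coincide. The mark lies 0.5 to 1.5 rad anticlockwise of the pointer's start.
- vial: Bystander, loose: clear vial with red cap, 28 mm diameter, 65 mm high; origin: centre of its underside.
- reel: Bystander, loose: copper wire reel standing on its flange, 52 mm diameter, 50 mm high; origin: centre of its underside.
- tape: Bystander, loose: green tape roll lying flat, 84 mm diameter, 18 mm high; origin: centre of its underside.
- driver: Bystander, loose: orange-handled screwdriver, 160 mm long along its x, lying on the bench.
- jar: Bystander, loose: white jar with green lid, 48 mm diameter, 70 mm high; origin: centre of its underside.
- cap: Bystander, loose: black cap, 28 mm diameter, 12 mm high; origin: centre of its underside.
Mind the look-alikes: they are no part of the job. There is more than one size of the sleeve; the job needs the smaller.

How it is judged (in metres and radians):
On the way, in this order (a step that is already met when the one before it is completed fails the run):
1. the sleeve stands upright and released on the pad (horizontal distance between sleeve and pad below 0.075 m and z of sleeve in the frame of pad between 0.002 and 0.007 m and angle between sleeve's own z axis and vertical below 0.08 rad and contact force between the fingers and sleeve below 0.1 N and linear speed of sleeve below 0.03 m/s), for 0.2 s.
2. the sleeve is fully home over the lens barrel, on the shoulder (horizontal distance between sleeve and shoulder below 0.004 m and z of sleeve in the frame of shoulder between -0.003 and 0.003 m and angle between sleeve's own z axis and vertical below 0.06 rad), for 0.2 s.
3. the knob's pointer is on the green mark, the sleeve still home (all of step 2 and horizontal distance between focus_pointer and index_mark below 0.005 m), for 0.2 s.
At the end, for the whole second after the job is handed in: The sleeve is upright (within 0.06 rad) and at rest over the lens barrel, on its axis within 4 mm, its lower rim within 3 mm of the shoulder; the focus pointer's point is within 5 mm of the green mark's point (about 9 degrees) and the knob is still; the bystanders are where they stood, within 30 mm (all of step 3 and linear speed of sleeve below 0.02 m/s and velocity of joint focus between -0.05 and 0.05 rad/s); the robot touches nothing.
It fails at once if the sleeve is dropped down the barrel (faster than 0.4 m/s while on it) (horizontal distance between sleeve and shoulder below 0.006 m and z of sleeve in the frame of shoulder below 0.055 m and linear speed of sleeve above 0.4 m/s).
It fails at once if a bystander is moved by more than 30 mm (distance of any of vial, reel, tape, driver, jar, cap from where it was at the start of the episode above 0.03 m).
It also fails if it takes over 58 s, if anything falls off the work surface, if the arm or the gripper's body presses on something with over 40 N, if the wrist force passes 120 N, or if a joint passes its speed limit or range.

## Working session

There is one attempt and no reset: what is moved stays moved. The work goes in short steps, Python scripts to look and compute and a shell command to move; the robot and the scene stay as the last step left them, time stands still between calls to the robot, and variables do not carry over. Pictures are saved under pics/ and viewed, at most 10 in all, crops included, and the job is handed in when it is done.

```bash
mkdir -p pics; ls; cat > h.py <<'E'
import numpy as np, cv2
from cell import get_obs, cams, ticket, finder
def cam(n):
    c=cams.calibration(n); return c
def ray(c,uv):
    d=np.array([(uv[0]-c["cx"])/c["fx"],(uv[1]-c["cy"])/c["fy"]]); s=d.copy()
    for _ in range(20): s=d/(1+c["k1"]*(s@s))
    E=np.array(c["extrinsics"]); R,t=E[:3,:3],E[:3,3]
    v=R.T@np.array([s[0],s[1],1]); return -R.T@t, v/np.linalg.norm(v)
def atz(c,uv,z):
    o,v=ray(c,uv); return o+v*(z-o[2])/v[2]
def tri(L):
    A=np.zeros((3,3));b=np.zeros(3)
    for c,uv in L:
        o,v=ray(c,uv);P=np.eye(3)-np.outer(v,v);A+=P;b+=P@o
    return np.linalg.solve(A,b)
def proj(c,p):
    E=np.array(c["extrinsics"]);q=E[:3,:3]@np.array(p)+E[:3,3];s=q[:2]/q[2];s=s*(1+c["k1"]*(s@s))
    return np.array([c["fx"]*s[0]+c["cx"],c["fy"]*s[1]+c["cy"]])
def save(n,im): cv2.imwrite(f"pics/{n}.png",cv2.cvtColor(im,cv2.COLOR_RGB2BGR))
E
python3 - <<'E'
from h import *
o=get_obs();print(o["time_s"],o["tool_pos"],o["tool_rot"],o["grip_width"])
C={}
for n in("top","side"):
    im=cams.read_camera(n);save(n+"0",im);C[n]=cam(n)
    for t in("sleeve","block","pad","stand","shoulder","focus_grip","focus_pointer","index_mark"):
        print(n,t,[(np.round(d["xy"],1).tolist(),round(d["p"],2)) for d in finder.tip_of(t,n)][:4])
E
```

```text
pics
0.0 [ 0.19359889 -0.61985778  0.19564771] [-1.79889525e+02  3.22599131e-03  1.73500629e+01] 0.08715613321509076
top sleeve [([360.9, 210.6], 0.89), ([418.2, 202.6], 0.87)]
top block [([358.4, 215.6], 0.75)]
top pad [([291.7, 218.7], 0.93)]
top stand [([141.5, 203.4], 0.66)]
top shoulder [([157.7, 207.9], 0.97)]
top focus_grip [([112.4, 194.8], 0.74), ([157.6, 204.7], 0.52)]
top focus_pointer [([124.5, 190.8], 0.86)]
top index_mark [([117.1, 184.9], 0.61)]
side sleeve [([346.3, 190.6], 0.78), ([368.3, 163.5], 0.75)]
side block [([341.9, 190.8], 0.79)]
side pad [([303.7, 226.8], 0.59)]
side stand [([185.1, 298.0], 0.61), ([290.0, 256.0], 0.27)]
side shoulder [([202.1, 267.8], 0.87), ([303.1, 160.4], 0.66)]
side focus_grip [([147.6, 283.7], 0.72)]
side focus_pointer [([156.7, 279.6], 0.69)]
side index_mark [([141.0, 284.4], 0.56)]
```

```bash
python3 - <<'E'
from h import *
T=cam("top");S=cam("side")
P={"sleeveA":((360.9,210.6),(346.3,190.6)),"sleeveB":((418.2,202.6),(368.3,163.5)),"block":((358.4,215.6),(341.9,190.8)),"pad":((291.7,218.7),(303.7,226.8)),"stand":((141.5,203.4),(185.1,298)),"shoulder":((157.7,207.9),(202.1,267.8)),"fg":((112.4,194.8),(147.6,283.7)),"fp":((124.5,190.8),(156.7,279.6)),"im":((117.1,184.9),(141,284.4))}
for k,(a,b) in P.items():
    print(k,tri([(T,a),(S,b)]).round(4))
for k,z in(("sleeveA",.008),("sleeveB",0),("block",0),("pad",0),("stand",0),("shoulder",.06),("fg",.08),("fp",.08),("im",.057)):
    print(k,z,atz(T,P[k][0],z).round(4))
print(T["fx"])
for n in("top0","side0"):
    i=cv2.imread(f"pics/{n}.png"); cv2.imwrite(f"pics/{n}b.png",cv2.resize(i,(784,588),interpolation=cv2.INTER_CUBIC))
E
```

```text
sleeveA [ 0.5016 -0.3283  0.0036]
sleeveB [ 0.521  -0.4793  0.0205]
block [ 0.4963 -0.3147  0.0111]
pad [ 0.4941 -0.1379 -0.0162]
stand [0.5299 0.2595 0.0013]
shoulder [0.5148 0.205  0.0643]
fg [0.5495 0.3221 0.0791]
fp [0.561  0.2943 0.063 ]
im [0.5806 0.32   0.0533]
sleeveA 0.008 [ 0.5078 -0.3236  0.008 ]
sleeveB 0 [ 0.5286 -0.4824  0.    ]
block 0 [ 0.4953 -0.3179  0.    ]
pad 0 [ 0.4891 -0.1396  0.    ]
stand 0 [0.5345 0.2639 0.    ]
shoulder 0.06 [0.5146 0.2054 0.06  ]
fg 0.08 [0.5472 0.3195 0.08  ]
fp 0.08 [0.557  0.2879 0.08  ]
im 0.057 [0.5765 0.3152 0.057 ]
505.913899499411
```

View pics/top0b.png

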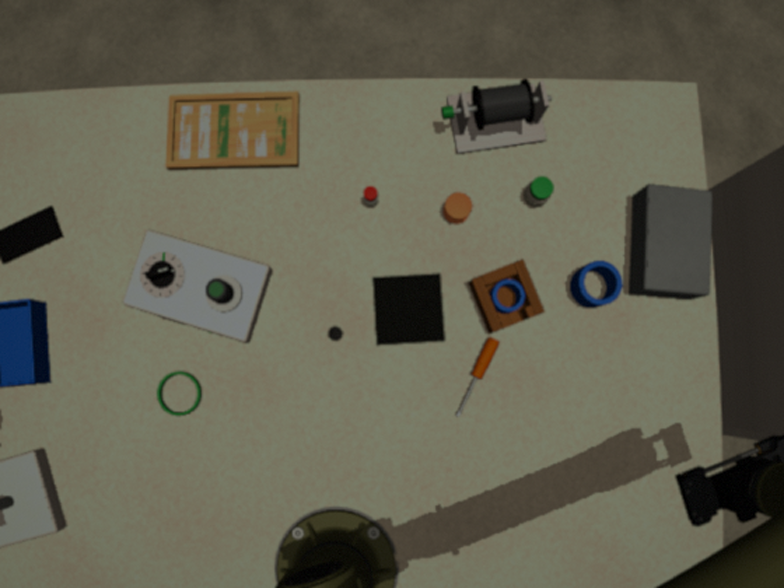

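View pics/side0b.png

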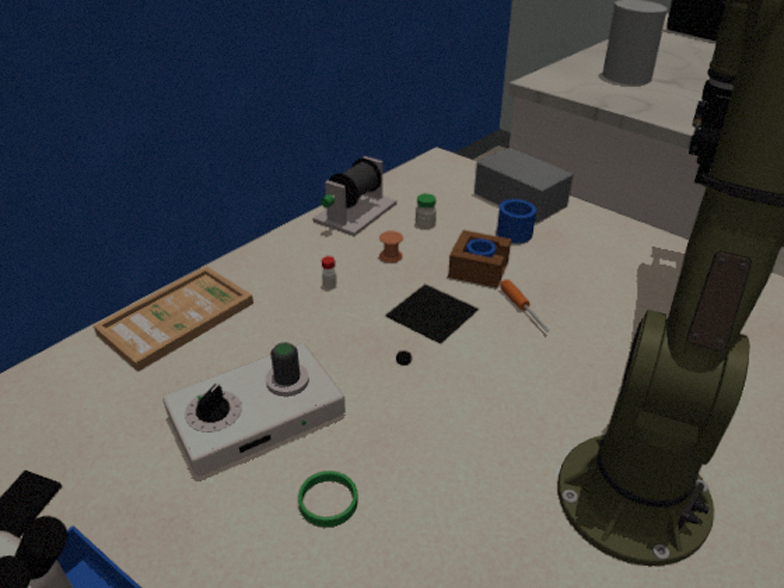

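Top picture (784 px wide view): there are two blue sleeves, one in the wooden block at about (507,296) and a larger one free-standing at (597,284). The one in the block fits: it is smaller and stands in the pocket. The scope is at (200,285), with knob (162,272) and barrel (220,291). The pad is at (408,308). I'll confirm with an enlarged crop and the wrist camera offset.

```bash
python3 - <<'E'
from h import *
i=cv2.imread("pics/top0.png")
a=cv2.resize(i[170:250,325:455],None,fx=6,fy=6,interpolation=cv2.INTER_CUBIC)
a=cv2.convertScaleAbs(a,alpha=1.8); cv2.imwrite("pics/crop1.png",a)
E_=np.array(cam("wrist")["extrinsics"]);R=E_[:3,:3]
print("cam pos",-R.T@E_[:3,3],"fwd",R[2],"right",R[0], cam("wrist")["fx"])
E
```

```text
cam pos [ 0.26564781 -0.59851384  0.38433353] fwd [-0.2578143  -0.08034733 -0.96284791] right [ 2.97232408e-01 -9.54805157e-01  8.85669726e-05] 344.58349878661164
```

View pics/crop1.png

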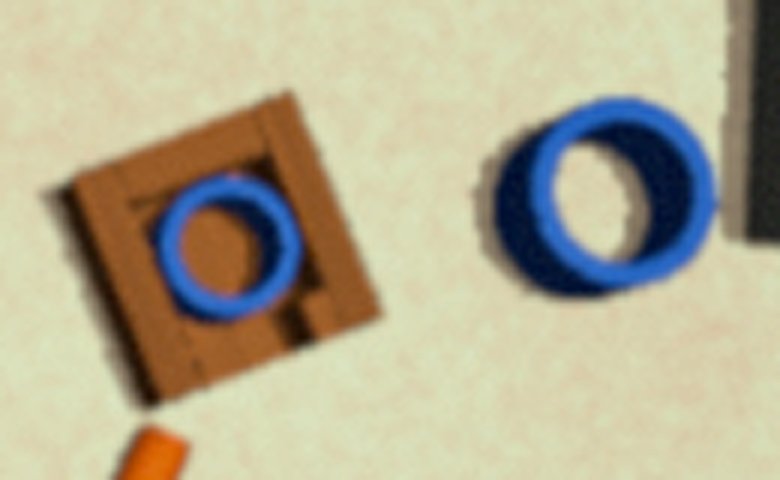

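The crop shows the small sleeve in the pocket at crop (228,248), and the notch is on the lower side, towards (250,365). The free-standing sleeve at crop (630,190) is clearly larger, so it is the look-alike. I'm moving over the block now.

```bash
python3 -m creep '0.034 0.033 0.015 10.4 0.087;0.034 0.033 0.015 10.4 0.087;0.034 0.033 0.015 10.4 0.087;0.034 0.033 0.01 10.4 0.087;0.034 0.033 0 10.4 0.087;0.034 0.033 0 10.4 0.087;0.034 0.033 0 10.4 0.087;0.034 0.033 0 10.4 0.087' && python3 -m creep '0.034 0.033 0 10.4 0.087;0 0 0 0 0.087;0 0 0 0 0.087' && cat > look.py <<'E'
import sys
from h import *
def look(names,tag):
    c=cam("wrist"); im=cams.read_camera("wrist"); save(tag,im); out={}
    print("tool",get_obs()["tool_pos"].round(4),get_obs()["tool_rot"].round(2))
    for t in names:
        r=finder.tip_of(t,"wrist"); out[t]=r
        print(t,[(np.round(d["xy"],1).tolist(),round(d["p"],2)) for d in r][:3])
    return c,im,out
E
python3 - <<'E'
from look import *
c,im,o=look(["sleeve","block"],"w1")
for t,z in(("sleeve",.008),("block",0)):
    for d in o[t]: print(t,atz(c,d["xy"],z).round(4))
for d in finder.masks_of("sleeve","wrist"): print("mask",d["xy"],d["mask"].sum(),d["p"])
cv2.imwrite("pics/w1b.png",cv2.resize(cv2.cvtColor(im,4),(784,588)))
E
```

```text
time_s: 1.9
tool_pos: [0.4667, -0.3554, 0.252]
tool_rot: [180.0, 0.0, 100.9]
force: [0.7, -0.1, 0.3]
grip_width: 0.0871
grasp_force: 0.0
time_s: 2.28
tool_pos: [0.4993, -0.3242, 0.2517]
tool_rot: [-180.0, 0.0, 110.9]
force: [-0.1, -0.2, -0.5]
grip_width: 0.0868
grasp_force: 0.0
tool [ 0.4988 -0.3249  0.2517] [-1.7995e+02  3.0000e-02  1.1079e+02]
sleeve [([252.4, 287.8], 0.74), ([281.7, 175.2], 0.61)]
block [([286.0, 166.3], 0.94)]
sleeve [ 0.5226 -0.4895  0.008 ]
sleeve [ 0.5042 -0.3266  0.008 ]
block [ 0.5058 -0.3152  0.    ]
mask [250.2, 317.5] 2268 0.76
```

View pics/w1b.png

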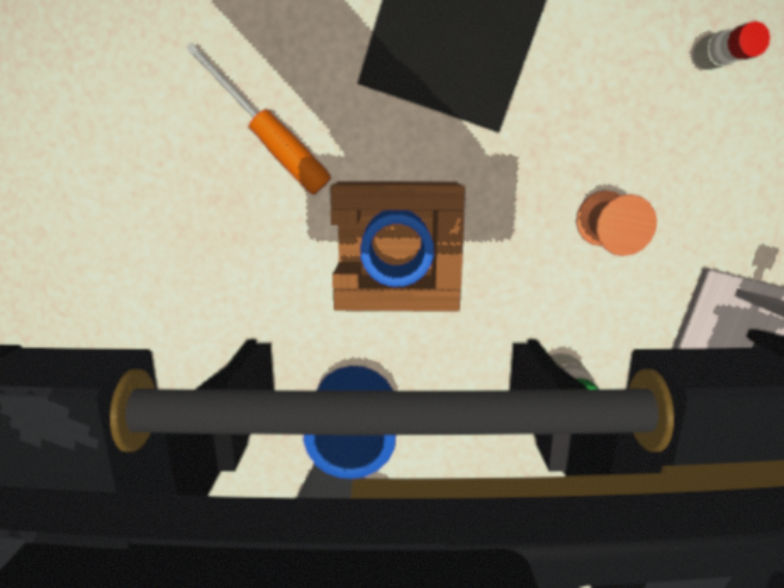

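Wrist picture (784 px): the block is centred at about (398,247), with its notch open to the left, and the small sleeve's rim is at (397,248). The tool yaw agrees with the block to within about 0.5°. Next I fit the rim in the wrist and top views.

```bash
cat > rim.py <<'E'
from h import *
from scipy.optimize import least_squares
def blue_hull(im,near,rad):
    a=im.astype(int); m=((a[...,2]>a[...,0]*1.6+10)&(a[...,2]>1.25*a[...,1])&(a[...,2]>70)).astype(np.uint8)
    Y,X=np.mgrid[:m.shape[0],:m.shape[1]]; m[(X-near[0])**2+(Y-near[1])**2>rad**2]=0
    n,l,s,ce=cv2.connectedComponentsWithStats(m); k=1+np.argmax(s[1:,4]); print("area",s[k,4],"c",ce[k].round(1))
    return m*0+(l==k)
def fitc(c,im,near,rad,r=.030,z=None,p0=(.5,-.32,.058)):
    m=blue_hull(im,near,rad); cs,_=cv2.findContours(m.astype(np.uint8),cv2.RETR_EXTERNAL,cv2.CHAIN_APPROX_NONE)
    pts=max(cs,key=len)[:,0].astype(float)
    # outer edge half a pixel out handled by centroid offset
    R=[ray(c,q) for q in pts]
    def f(p):
        zz=z if z is not None else p[2]
        return [np.hypot(*((o+v*(zz-o[2])/v[2])[:2]-p[:2]))-r+.0004 for o,v in R]
    s=least_squares(f,p0[:2] if z is not None else p0,loss="soft_l1",f_scale=.001)
    return s.x, np.sqrt(np.mean(np.array(f(s.x))**2)),m
E
python3 - <<'E'
from rim import *
W=cam("wrist");T=cam("top")
wi=cv2.cvtColor(cv2.imread("pics/w1.png"),4);ti=cv2.cvtColor(cv2.imread("pics/top0.png"),4)
for z in(None,.058):
    print("W",fitc(W,wi,(283,177),40,z=z)[:2]); print("T",fitc(T,ti,(362,210),20,z=z)[:2])
# block yaw from wrist
for a,b in(((332,184),(464,185)),((335,310),(460,311))):
    p=atz(W,np.array(a)/1.4,.058);q=atz(W,np.array(b)/1.4,.058);d=q-p;print(p.round(3),q.round(3),np.degrees(np.arctan2(d[1],d[0])))
print((ray(W,(283,177))[0]))
E
```

```text
area 1374 c [283.3 179.5]
W (array([ 0.50270926, -0.3211423 ,  0.05989813]), np.float64(0.0009473887184209666))
area 188 c [363.  210.5]
T (array([ 0.5074472 , -0.32874446,  0.00960471]), np.float64(0.0007835905762309132))
area 1374 c [283.3 179.5]
W (array([ 0.50288296, -0.32150549]), np.float64(0.0009541227780497432))
area 188 c [363.  210.5]
T (array([ 0.50205283, -0.32000379]), np.float64(0.001351594273532195))
[ 0.438 -0.291  0.058] [ 0.534 -0.256  0.058] 20.315189484789556
[ 0.473 -0.387  0.058] [ 0.571 -0.351  0.058] 20.240811694895726
[ 0.47403795 -0.25594518  0.43926571]
```

```bash
python3 -m creep '-0.01 -0.003 -0.03 -0.4 0.036;-0.01 -0.002 -0.04 0 0.036;0 0 -0.04 0 0.036;0 0 -0.04 0 0.036;0 0 0 0 0.036;0 0 0 0 0.036'
python3 - <<'E'
from rim import *
o=get_obs();c=cam("wrist");im=cams.read_camera("wrist");save("w2",im)
p=np.array(o["tool_pos"]);print(p.round(4),o["tool_rot"].round(2),o["grip_width"])
uv=proj(c,(.5028,-.3213,.058));print(uv)
try: print(fitc(c,im,uv,90,z=.058)[:2])
except Exception as e: print(e)
i=cv2.cvtColor(im,4); cv2.imwrite("pics/w2b.png",cv2.resize(i,(700,525)))
E
```

```text
time_s: 3.22
tool_pos: [0.4805, -0.3294, 0.1034]
tool_rot: [179.9, 0.1, 110.5]
force: [0.5, -0.9, 0.5]
grip_width: 0.0384
grasp_force: 0.0
[ 0.4805 -0.3294  0.1034] [1.7992e+02 1.0000e-01 1.1050e+02] 0.03836284793553858
[311.31547446 219.36961219]
area 3841 c [310.8 216.9]
(array([ 0.50171063, -0.31951828]), np.float64(0.0025163638724718974))
```

View pics/w2b.png

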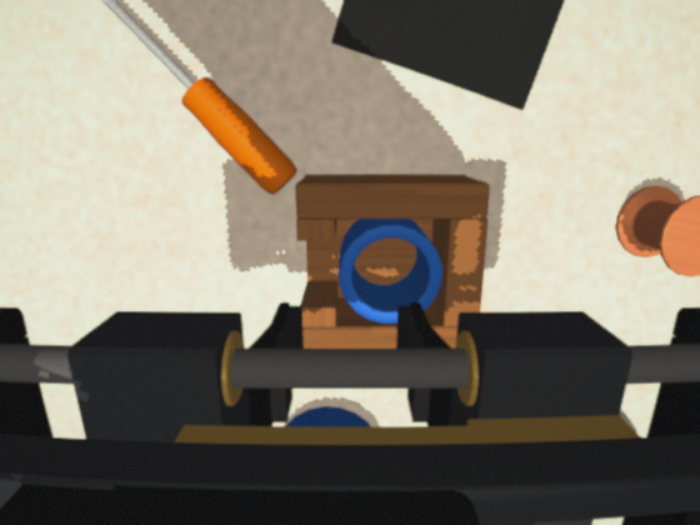

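The rim is at about (390,272) of 700 px. That agrees with the prediction to about 1 px, and the notch is on the left. I'm descending and gripping the wall.

```bash
python3 -m creep '-0.002 -0.001 -0.02 0 0.036;0 0 -0.02 0 0.036;0 0 -0.02 0 0.036;0 0 -0.02 0 0.036;0 0 0 0 0.036' && python3 -m creep '0 0 0 0 0;0 0 0 0 0;0 0 0 0 0;0 0 0 0 0' 15
```

```text
time_s: 3.9
tool_pos: [0.4764, -0.3284, 0.0195]
tool_rot: [-179.9, -0.2, 110.6]
force: [0.3, 0.7, 0.2]
grip_width: 0.0362
grasp_force: 0.0
time_s: 4.4
tool_pos: [0.4783, -0.3297, 0.0224]
tool_rot: [180.0, 0.1, 110.6]
force: [0.3, 0.3, 1.4]
grip_width: 0.0093
grasp_force: 14.6
```

```bash
python3 -m creep '0 0 0.02 0 0;0 0 0.03 0 0;0 0 0.04 0 0;0 0.02 0 0 0;-0.002 0.04 0 0 0;-0.002 0.04 0 0 0;-0.002 0.04 0 0 0;-0.002 0.04 0 0 0' && python3 -m creep '-0.002 0.002 0 0 0;0 0 -0.03 0 0;0 0 -0.03 0 0;0 0 0 0 0;0 0 0 0 0'
python3 - <<'E'
from look import *
c,im,o=look(["pad","sleeve"],"w3")
for d in o["pad"]: print(atz(c,d["xy"],0))
T=cam("top");cams.read_camera("top")
print([(d["p"],atz(T,d["xy"],0).round(3)) for d in finder.tip_of("pad","top")])
E
```

```text
time_s: 5.4
tool_pos: [0.4689, -0.1471, 0.1115]
tool_rot: [-180.0, -0.0, 110.6]
force: [0.8, 0.1, -0.7]
grip_width: 0.0089
grasp_force: 14.6
time_s: 6.02
tool_pos: [0.4682, -0.1478, 0.0526]
tool_rot: [180.0, 0.0, 110.5]
force: [0.5, -0.1, -0.9]
grip_width: 0.0092
grasp_force: 14.6
tool [ 0.4687 -0.1479  0.053 ] [1.7992e+02 8.0000e-02 1.1053e+02]
pad []
sleeve [([315.9, 235.6], 0.83)]
[]
```

```bash
python3 -m creep '0 0 -0.02 0 0;0 0 -0.01 0 0;0 0 -0.002 0 0;0 0 -0.001 0 0;0 0 0 0 0;0 0 0 0 0'; python3 -m creep '0 0 -0.001 0 0;0 0 -0.001 0 0;0 0 0 0 0'
```

```text
time_s: 7.02
tool_pos: [0.4681, -0.1476, 0.0192]
tool_rot: [180.0, 0.0, 110.6]
force: [0.3, -0.0, -2.0]
grip_width: 0.0093
grasp_force: 14.6
time_s: 7.4
tool_pos: [0.4681, -0.1477, 0.0182]
tool_rot: [-180.0, 0.0, 110.5]
force: [-4.2, 1.0, 10.6]
grip_width: 0.0088
grasp_force: 14.6
```

Contact with the pad at about 10 N. I'm releasing, with opening limited so neither finger hits the bore, and rising straight up.

```bash
python3 -m creep '0 0 0 0 0.036;0 0 0 0 0.036;0 0 0 0 0.036;0 0 0 0 0.036;0 0 0.03 0 0.036;0 0 0.06 0 0.036;0 0 0.06 0 0.036;0 0 0.04 0 0.087' 
python3 -m creep '0 0 0 0 0.087;0 0 0 0 0.087;0 0 0 0 0.087'
python3 - <<'E'
from look import *
from rim import *
c,im,o=look(["pad","sleeve"],"w4")
T=cam("top");t=cams.read_camera("top");save("top4",t)
for d in finder.tip_of("sleeve","top"): print(d["xy"],d["p"],atz(T,d["xy"],.004).round(4))
for d in o["sleeve"]: print(d["xy"],d["p"],atz(c,d["xy"],.004).round(4))
g=(.4926,-.1387,.054)
for cc,i,r in((c,im,45),(T,t,20)):
    for z in(.054,):
        x,e,m=fitc(cc,i,proj(cc,g),r,z=z,p0=g); print(x,e)
i=im[80:260,180:400]; save("w4c",cv2.resize(i,(770,630))[:598])
E
```

```text
time_s: 8.4
tool_pos: [0.4687, -0.1476, 0.2098]
tool_rot: [179.9, 0.2, 110.6]
force: [1.7, -0.4, -0.2]
grip_width: 0.0404
grasp_force: 0.0
time_s: 8.78
tool_pos: [0.4667, -0.1472, 0.2051]
tool_rot: [-179.9, -0.1, 110.6]
force: [0.4, -0.1, -0.7]
grip_width: 0.0682
grasp_force: 0.0
tool [ 0.4669 -0.1471  0.2052] [-1.7989e+02 -1.3000e-01  1.1055e+02]
pad [([297.7, 177.4], 0.75), ([306.9, 45.0], 0.67)]
sleeve [([301.3, 180.7], 0.62)]
[421.4, 204.3] 0.97 [ 0.5234 -0.4898  0.004 ]
[301.3, 180.7] 0.62 [ 0.4916 -0.1402  0.004 ]
area 2061 c [305.6 188. ]
[ 0.49189815 -0.13760208] 0.0017910741701103504Traceback (most recent call last):
  File "<stdin>", line 10, in <module>
  File "rim.py", line 9, in fitc
    m=blue_hull(im,near,rad); cs,_=cv2.findContours(m.astype(np.uint8),cv2.RETR_EXTERNAL,cv2.CHAIN_APPROX_NONE)
  File "rim.py", line 6, in blue_hull
    n,l,s,ce=cv2.connectedComponentsWithStats(m); k=1+np.argmax(s[1:,4]); print("area",s[k,4],"c",ce[k].round(1))
                                                      ~~~~~~~~~^^^^^^^^^
    return _wrapfunc(a, 'argmax', axis=axis, out=out, **kwds)
    return bound(*args, **kwds)
ValueError: attempt to get argmax of an empty sequence
```

```bash
cat > sil.py <<'E'
from rim import *
from scipy.optimize import minimize
def sil(c,m,g,zlo,h=.05,r=.03,big=8):
    th=np.linspace(0,2*np.pi,72,endpoint=False); H=m.shape
    M=cv2.resize(cv2.morphologyEx(m.astype(np.uint8),cv2.MORPH_CLOSE,np.ones((3,3))),None,fx=4,fy=4,interpolation=0)
    cs,_=cv2.findContours(M,cv2.RETR_EXTERNAL,cv2.CHAIN_APPROX_NONE);M=cv2.drawContours(M*0,[max(cs,key=len)],-1,1,-1)
    def cost(p):
        pts=np.array([proj(c,(p[0]+r*np.cos(t),p[1]+r*np.sin(t),z)) for z in(zlo,zlo+h) for t in th])
        hull=cv2.convexHull(((pts+.5)*4).round().astype(np.int32)); A=cv2.fillConvexPoly(M*0,hull,1)
        return 1-(A&M).sum()/(A|M).sum()
    s=minimize(cost,g[:2],method="Nelder-Mead",options=dict(initial_simplex=[g[:2],np.add(g[:2],(.006,0)),np.add(g[:2],(0,.006))],xatol=1e-4,fatol=1e-4))
    return s.x,s.fun
E
python3 - <<'E'
from sil import *
c=cam("wrist");im=cams.read_camera("wrist");save("w4",im)
g=(.4926,-.1387,.054)
m=blue_hull(im,proj(c,g),45); print(sil(c,m,g,.004))
save("w4c",cv2.resize(im[80:260,180:400],(726,594)))
E
```

```text
area 2044 c [304.8 187.2]
(array([ 0.49293942, -0.13905904]), np.float64(0.02496170882145965))
```

View pics/w4c.png

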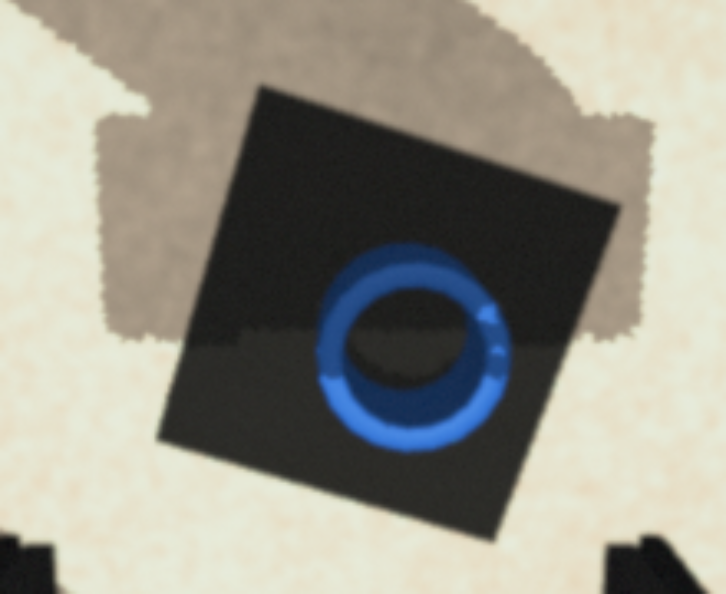

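The sleeve stands upright on the pad, released, at crop (413,350). I'm centring over it and taking it round the outside.

```bash
python3 -m creep '0.013 0.004 -0.04 0 0.087;0.013 0.004 -0.04 0 0.087;0 0 0 0 0.087;0 0 0 0 0.087;0 0 0 0 0.087'
```

```text
time_s: 9.7
tool_pos: [0.4947, -0.1402, 0.1286]
tool_rot: [179.9, 0.1, 110.5]
force: [-0.2, 0.2, 0.8]
grip_width: 0.0871
grasp_force: 0.0
```

```bash
python3 -m creep '-0.001 0.0005 -0.03 0 0.087;0 0 -0.03 0 0.087;0 0 -0.03 0 0.087;0 0 -0.016 0 0.087;0 0 0 0 0.087' && python3 -m creep '0 0 0 0 0.055;0 0 0 0 0.055;0 0 0 0 0.055;0 0 0 0 0.055' 15
```

```text
time_s: 10.32
tool_pos: [0.4925, -0.1391, 0.0207]
tool_rot: [-180.0, -0.0, 110.5]
force: [0.6, -0.1, 1.0]
grip_width: 0.0871
grasp_force: 0.0
time_s: 10.82
tool_pos: [0.493, -0.1392, 0.0213]
tool_rot: [180.0, 0.0, 110.6]
force: [-0.3, -0.8, 2.9]
grip_width: 0.06
grasp_force: 15.0
```

```bash
python3 -m creep '0 0 0.03 0 0.055;0 0 0.05 0 0.055;0 0.01 0.05 0 0.055;0.002 0.04 0.05 0 0.055;0.003 0.05 0.01 0 0.055;0.002 0.05 0 0 0.055;0 0 0 0 0.055;0 0 0 0 0.055'
python3 - <<'E'
from look import *
c,im,o=look(["shoulder","focus_grip","focus_pointer","index_mark","stand"],"w5")
T=cam("top");t=cams.read_camera("top");save("top5",t)
for k,z in(("shoulder",.06),("focus_grip",.08),("focus_pointer",.075),("index_mark",.057),("stand",0)):
    w=[atz(c,d["xy"],z).round(4) for d in o[k][:1]]
    r=finder.tip_of(k,"top"); print(k,w,[(round(d["p"],2),atz(T,d["xy"],z).round(4)) for d in r[:1]], tri([(c,o[k][0]["xy"]),(T,r[0]["xy"])]).round(4) if r and o[k] else "")
save("w5b",cv2.resize(im,(784,588)))
E
```

```text
time_s: 11.82
tool_pos: [0.4995, 0.0095, 0.2092]
tool_rot: [-180.0, 0.0, 110.6]
force: [-0.2, -0.2, -1.1]
grip_width: 0.0598
grasp_force: 15.0
tool [0.4995 0.0088 0.2092] [-1.7995e+02  2.0000e-02  1.1046e+02]
shoulder [([274.7, 234.6], 0.57)]
focus_grip []
focus_pointer []
index_mark []
stand []
shoulder [array([ 0.5131, -0.0382,  0.06  ])] [(0.58, array([0.5167, 0.2036, 0.06  ]))] [0.4656 0.1075 0.4797]
focus_grip [] [(0.68, array([0.5737, 0.3145, 0.08  ]))] 
focus_pointer [] [(0.51, array([0.5572, 0.2844, 0.075 ]))] 
index_mark [] [(0.97, array([0.5806, 0.3126, 0.057 ]))] 
stand [] [(0.67, array([0.5339, 0.2578, 0.    ]))]
```

View pics/w5b.png

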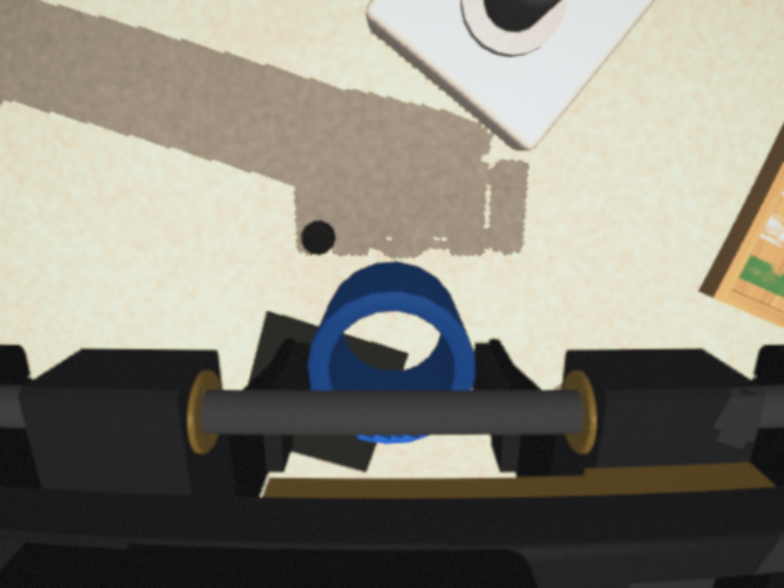

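The sleeve is held squarely at (392,350), and the shoulder is at the top edge (513,15). I'm moving nearer so the barrel comes into full view.

```bash
python3 -m creep '0.002 0.03 0.01 0 0.055;0.002 0.04 0.01 0 0.055;0.002 0.03 0.01 0 0.055;0 0 0 0 0.055;0 0 0 0 0.055;0 0 0 0 0.055'
python3 - <<'E'
from look import *
c,im,o=look(["shoulder","focus_grip","focus_pointer","index_mark"],"w6")
T=cam("top")
tt={"shoulder":(157.7,207.9)}
for k,z in(("shoulder",.06),("focus_grip",.08),("focus_pointer",.075),("index_mark",.057)):
    print(k,[atz(c,d["xy"],z).round(4) for d in o[k][:2]])
save("w6b",cv2.resize(im,(784,588)))
E
```

```text
time_s: 13.18
tool_pos: [0.5057, 0.1085, 0.2391]
tool_rot: [-180.0, 0.0, 110.4]
force: [-0.7, 0.3, -0.9]
grip_width: 0.0593
grasp_force: 15.0
tool [0.5057 0.1087 0.2392] [-1.7996e+02  1.0000e-02  1.1043e+02]
shoulder [([317.4, 103.1], 0.63)]
focus_grip []
focus_pointer [([390.5, 35.8], 0.69)]
index_mark [([423.5, 17.7], 0.8)]
shoulder [array([0.5143, 0.1999, 0.06  ])]
focus_grip []
focus_pointer [array([0.5551, 0.2821, 0.075 ])]
index_mark [array([0.5831, 0.3158, 0.057 ])]
```

View pics/w6b.png

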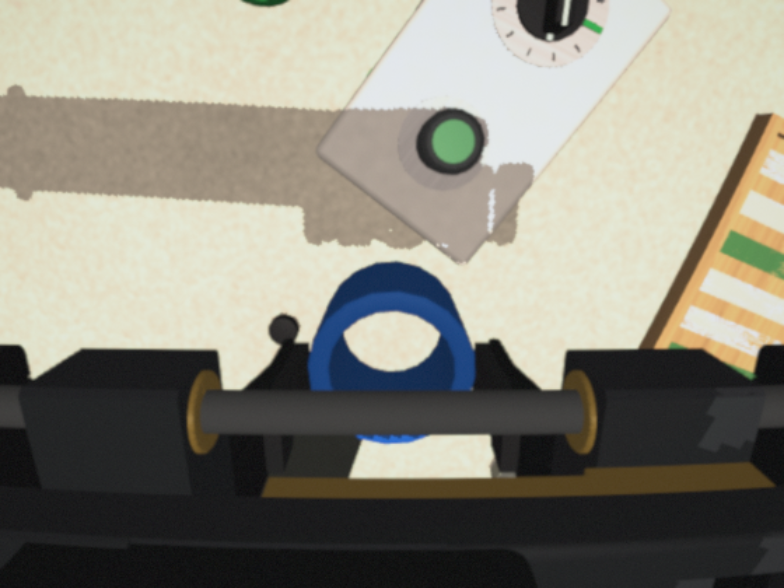

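The barrel top (green glass) is at about (453,141), the shoulder is around (448,148), and the knob is at the top, (550,10), with the green mark at (592,27).

```bash
python3 - <<'E'
from sil import *
def green(im,near,rad):
    a=im.astype(int); m=((a[...,1]>a[...,0]*1.2)&(a[...,1]>1.1*a[...,2])&(a[...,1]>35)).astype(np.uint8)
    Y,X=np.mgrid[:m.shape[0],:m.shape[1]]; m[(X-near[0])**2+(Y-near[1])**2>rad**2]=0
    n,l,s,ce=cv2.connectedComponentsWithStats(m);k=1+np.argmax(s[1:,4]);return ce[k],s[k]
W=cam("wrist");T=cam("top");S=cam("side");wi=cams.read_camera("wrist")
rd=lambda n:cv2.cvtColor(cv2.imread(f"pics/{n}.png"),4)
w,ws=green(wi,(323,101),25);t,ts=green(rd("top5"),(157,208),14);s,ss=green(rd("side0"),(203,252),16)
print(w,ws,t,ts,s,ss)
print("tri WT",tri([(W,w),(T,t)]).round(4),"WS",tri([(W,w),(S,s)]).round(4),"all",tri([(W,w),(T,t),(S,s)]).round(4))
print("z118",atz(W,w,.118).round(4),atz(T,t,.118).round(4),atz(S,s,.118).round(4))
tp=get_obs()["tool_pos"];print(tp)
m=blue_hull(wi,(280,245),62)
g=tp+[0,0,.03]
# top-rim ellipse visible left/right extremes & front: lower contour
for x0 in(-.0175,):
    print("held",sil(W,np.where(np.arange(420)[:,None]<275,m,0),g,tp[2]+x0)[0]-tp[:2])
E
```

```text
[323.02706027 101.66543665] [308  86  31  33 813] [153.88571429 206.28571429] [149 201  11  12 105] [202.30120482 249.19277108] [196 245  13   9  83]
tri WT [0.5117 0.1999 0.1249] WS [0.5133 0.2003 0.1175] all [0.5124 0.2009 0.1186]
z118 [0.5132 0.2003 0.118 ] [0.5117 0.2016 0.118 ] [0.5129 0.2007 0.118 ]
[0.50576705 0.10968033 0.23948756]
area 6192 c [279.4 237.6]
held [0.00117876 0.00062389]
```

```bash
python3 -m creep '0.002 0.03 0 0 0.055;0.0025 0.03 0 0 0.055;0.002 0.03 -0.03 0 0.055;0 0 -0.03 0 0.055;0 0 -0.018 0 0.055;0 0 0 0 0.055;0 0 0 0 0.055;0 0 0 0 0.055'
python3 - <<'E'
from h import *
T=[]
for k in range(3):
    T.append(get_obs()["tool_pos"]); im=cams.read_camera("wrist")
print(np.array(T).round(4)); t=cams.read_camera("side");save("side7",t);save("w7",im)
c=cam("wrist");print(proj(c,(.513,.2005,.118)))
a=cv2.resize(im[120:320,170:390],(440,400));b=cv2.resize(t[180:280,150:260],(352,320))
b=cv2.copyMakeBorder(b,0,80,0,0,0);save("p7",np.hstack([a,b]))
E
```

```text
time_s: 14.48
tool_pos: [0.5132, 0.2001, 0.1628]
tool_rot: [179.9, 0.0, 110.5]
force: [0.4, 0.0, -0.9]
grip_width: 0.0597
grasp_force: 15.0
[[0.5132 0.2001 0.1628]
 [0.513  0.2001 0.1626]
 [0.5128 0.2001 0.1625]]
[278.5979475  219.43590297]
```

View pics/p7.png

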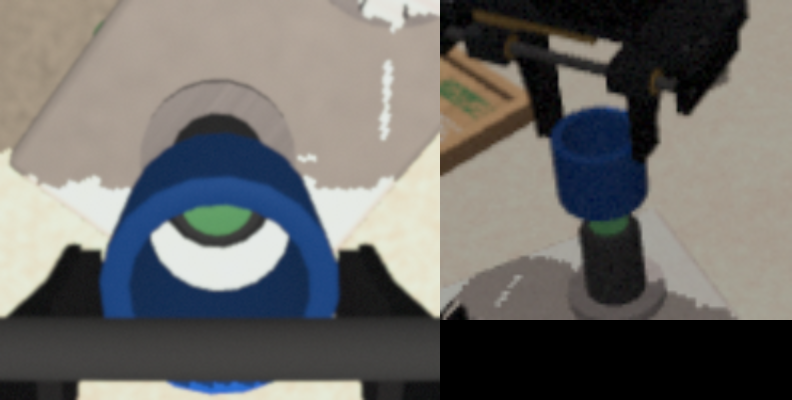

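In the wrist half, the sleeve (col 220) and barrel (col 219) are in line. The side half also agrees once the lean of verticals is allowed for. I'm lowering under control.

```bash
python3 -m creep '-0.0003 0 -0.01 0 0.055;0 0 -0.01 0 0.055;0 0 -0.005 0 0.055;0 0 -0.005 0 0.055;0 0 0 0 0.055'; python3 -m creep '0 0 -0.004 0 0.055;0 0 -0.004 0 0.055;0 0 0 0 0.055'
```

```text
time_s: 15.3
tool_pos: [0.5117, 0.2, 0.1311]
tool_rot: [-180.0, -0.0, 110.6]
force: [-0.2, -0.3, -1.5]
grip_width: 0.0601
grasp_force: 15.0
time_s: 15.68
tool_pos: [0.5117, 0.1999, 0.1232]
tool_rot: [-180.0, -0.0, 110.6]
force: [-0.6, -0.1, -1.1]
grip_width: 0.0594
grasp_force: 15.0
```

```bash
python3 -m creep '0.0005 0 -0.006 0 0.055;0 0 -0.006 0 0.055;0 0 -0.006 0 0.055;0 0 0 0 0.055;0 0 0 0 0.055'; python3 -m creep '0 0 -0.008 0 0.055;0 0 -0.008 0 0.055;0 0 -0.006 0 0.055;0 0 0 0 0.055'
```

```text
time_s: 16.3
tool_pos: [0.5125, 0.2002, 0.1056]
tool_rot: [180.0, -0.0, 110.6]
force: [0.7, 0.5, -0.9]
grip_width: 0.0595
grasp_force: 15.0
time_s: 16.8
tool_pos: [0.5119, 0.1999, 0.0828]
tool_rot: [-179.9, -0.0, 110.6]
force: [-0.5, 0.9, -0.9]
grip_width: 0.0594
grasp_force: 15.0
```

```bash
python3 -m creep '0 0 -0.003 0 0.055;0 0 -0.001 0 0.055;0 0 0 0 0.055'; python3 -m creep '0 0 -0.001 0 0.055;0 0 -0.001 0 0.055;0 0 0 0 0.055'
```

```text
time_s: 17.18
tool_pos: [0.5125, 0.2001, 0.0796]
tool_rot: [180.0, 0.0, 110.6]
force: [-0.2, 0.7, -1.2]
grip_width: 0.0598
grasp_force: 15.0
time_s: 17.55
tool_pos: [0.5124, 0.2, 0.0775]
tool_rot: [180.0, 0.0, 110.5]
force: [0.4, -0.1, -1.5]
grip_width: 0.0593
grasp_force: 15.0
```

```bash
python3 -m creep '0 0 -0.001 0 0.055;0 0 0 0 0.055;0 0 0 0 0.055'; python3 -m creep '0 0 -0.001 0 0.055;0 0 0 0 0.055;0 0 0 0 0.055'
```

```text
time_s: 17.92
tool_pos: [0.5125, 0.2001, 0.0773]
tool_rot: [180.0, 0.0, 110.5]
force: [-2.3, -0.6, 4.9]
grip_width: 0.0598
grasp_force: 15.0
time_s: 18.3
tool_pos: [0.5126, 0.2001, 0.0772]
tool_rot: [180.0, 0.1, 110.6]
force: [-4.9, -1.7, 11.5]
grip_width: 0.0598
grasp_force: 15.0
```

Seated, with contact force rising at the shoulder height. I'm releasing, rising, and looking at the knob.

```bash
python3 -m creep '0 0 0.001 0 0.087;0 0 0 0 0.087;0 0 0 0 0.087;0 0 0 0 0.087;0 0 0.03 0 0.087;0 0 0.05 0 0.087;0.005 0.02 0.06 0 0.087;0.005 0.02 0.02 0 0.087' && python3 -m creep '0.002 0.01 0 0 0.087;0 0 0 0 0.087;0 0 0 0 0.087'
python3 - <<'E'
from look import *
from rim import *
c,im,o=look(["focus_grip","focus_pointer","index_mark","sleeve"],"w8")
for k,z in(("focus_grip",.08),("focus_pointer",.08),("index_mark",.057),("sleeve",.06)):
    print(k,[atz(c,d["xy"],z).round(4) for d in o[k][:2]])
g=(.513,.2005,.11)
try: print("rim",fitc(c,im,proj(c,g),60,z=.11,p0=g)[:2],proj(c,g))
except Exception as e: print(e)
uv=proj(c,(.5487,.3203,.08)).astype(int);print(uv);u,v=uv
v0=max(0,v-90);u0=max(0,u-120);save("w8c",cv2.resize(im[v0:v0+200,u0:u0+260],(780,600)));print("crop origin",u0,v0)
E
```

```text
time_s: 19.3
tool_pos: [0.5241, 0.241, 0.2398]
tool_rot: [179.7, 0.0, 110.5]
force: [0.3, 0.7, -0.9]
grip_width: 0.0869
grasp_force: 0.0
time_s: 19.68
tool_pos: [0.5237, 0.2484, 0.2338]
tool_rot: [-179.8, 0.0, 110.5]
force: [0.4, -0.4, -0.7]
grip_width: 0.087
grasp_force: 0.0
tool [0.5239 0.2484 0.2341] [-1.7985e+02  3.0000e-02  1.1049e+02]
focus_grip [([333.0, 132.0], 0.75)]
focus_pointer [([321.7, 162.2], 0.92)]
index_mark [([352.0, 140.9], 0.91), ([323.4, 163.6], 0.46)]
sleeve [([252.3, 220.5], 0.82)]
focus_grip [array([0.5539, 0.3182, 0.08  ])]
focus_pointer [array([0.5548, 0.287 , 0.08  ])]
index_mark [array([0.5798, 0.3169, 0.057 ]), array([0.5607, 0.2841, 0.057 ])]
sleeve [array([0.5108, 0.1989, 0.06  ])]
area 1783 c [253.9 224.7]
rim (array([0.51283242, 0.20492626]), np.float64(0.0030167990517483453)) [250.8564557  235.54045102]
[328 128]
crop origin 208 38
```

View pics/w8c.png

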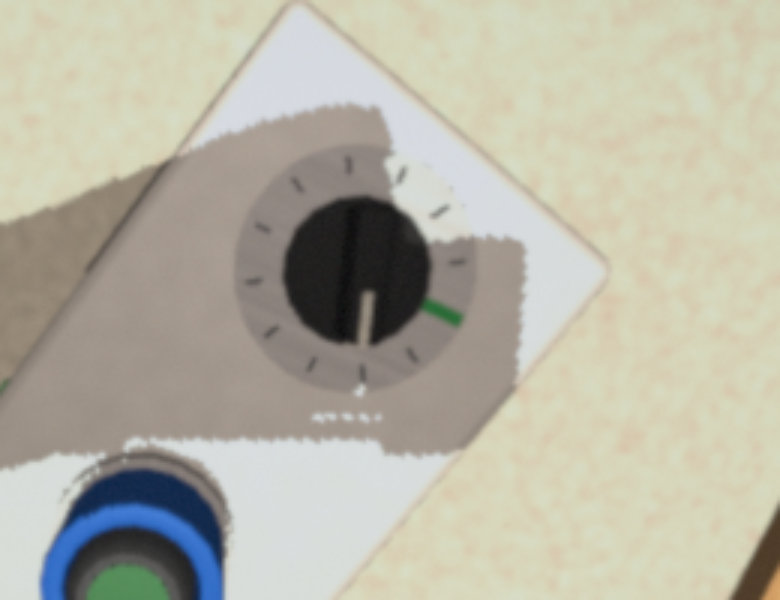

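The sleeve sits on the barrel at crop (130,560). The knob skirt is at (357,270), the white pointer runs along (369,290)–(364,345), and the green mark runs along (425,302)–(462,320).

```bash
python3 - <<'E'
from h import *
c=cam("wrist"); f=lambda a,z:atz(c,(208+a[0]/3,38+a[1]/3),z)
for z in(.05,.053,.057):
    ce=f((354.5,268),z); g1,g2=f((425,302),z),f((462,320),z)
    print(z,"dial",ce.round(4),"mark",g1.round(4),g2.round(4),[round(np.degrees(np.arctan2(*(q-ce)[1::-1])),1) for q in(g1,g2)],[round(np.hypot(*(q-ce)[:2]),4) for q in(g1,g2)], "mark radial",np.degrees(np.arctan2(*(g2-g1)[1::-1])))
print("skirt",f((357,270),.057))
for z in(.085,.087):
    a,b=f((369,290),z),f((364,345),z);d=b-a;print("ptr",a.round(4),b.round(4),np.degrees(np.arctan2(d[1],d[0])))
E
```

```text
0.05 dial [0.5513 0.321  0.05  ] mark [0.5794 0.319  0.05  ] [0.5944 0.3179 0.05  ] [np.float64(-4.2), np.float64(-4.2)] [np.float64(0.0282), np.float64(0.0432)] mark radial -4.25555428140256
0.053 dial [0.5509 0.321  0.053 ] mark [0.5788 0.319  0.053 ] [0.5937 0.3179 0.053 ] [np.float64(-4.2), np.float64(-4.2)] [np.float64(0.0279), np.float64(0.0428)] mark radial -4.255554281402793
0.057 dial [0.5504 0.321  0.057 ] mark [0.5779 0.319  0.057 ] [0.5926 0.3179 0.057 ] [np.float64(-4.2), np.float64(-4.2)] [np.float64(0.0276), np.float64(0.0424)] mark radial -4.255554281402597
skirt [0.55143714 0.32065834 0.057     ]
ptr [0.5535 0.316  0.085 ] [0.5588 0.2991 0.085 ] -72.77730517513106
ptr [0.5532 0.316  0.087 ] [0.5584 0.2992 0.087 ] -72.77730517513066
```

```bash
python3 -m creep '0.013 0.036 0 -1 0.07;0.0136 0.0363 0 -1 0.06;0 0 -0.04 0 0.05;0 0 -0.04 0 0.05;0 0 -0.04 0 0.05;0 0 0 0 0.05;0 0 0 0 0.05' && python3 -m creep '0 0 -0.02 0 0.05;0 0 -0.02 0 0.05;0 0 -0.008 0 0.05;0 0 0 0 0.05;0 0 0 0 0.05'
```

```text
time_s: 20.8
tool_pos: [0.5518, 0.3227, 0.1173]
tool_rot: [179.9, -0.0, 108.5]
force: [-0.5, 0.7, 0.8]
grip_width: 0.0501
grasp_force: 0.0
time_s: 21.42
tool_pos: [0.5512, 0.3224, 0.0681]
tool_rot: [180.0, -0.0, 108.6]
force: [-0.4, -0.1, 0.1]
grip_width: 0.0501
grasp_force: 0.0
```

```bash
python3 -m creep '-0.0003 -0.0013 0 0 0.05;0 0 -0.002 0 0.005;0 0 0 0 0.005;0 0 0 0 0.005;0 0 0 0 0.005' 8 && python3 -m creep '0 0 0 10 0.005;0 0 0 10 0.005;0 0 0 10 0.005;0 0 0 10 0.005;0 0 0 10 0.005;0 0 0 10 0.005;0 0 0 8 0.005;0 0 0 0 0.005'
```

```text
time_s: 22.05
tool_pos: [0.5507, 0.3208, 0.0657]
tool_rot: [180.0, 0.0, 108.6]
force: [0.6, 0.1, -0.2]
grip_width: 0.0181
grasp_force: 0.0
time_s: 23.05
tool_pos: [0.5507, 0.3207, 0.0655]
tool_rot: [180.0, -0.0, 176.4]
force: [0.3, -0.8, 0.3]
grip_width: 0.0051
grasp_force: 0.0
```

The fingers closed to 5 mm with no force, so nothing is held. I'm opening, rising and looking.

```bash
python3 -m creep '0 0 0 0 0.05;0 0 0 0 0.05;0 0 0 0 0.05;0 0 0.03 0 0.05;0 0 0.05 0 0.05;0 0 0.04 0 0.05;0 0 0.03 0 0.05;0 0 0 0 0.05'
python3 -m creep '0.04 0 0 -8 0.087;0.03 0 0 -10 0.087;0 0 0 -10 0.087;0 0 0 -10 0.087;0 0 0 -10 0.087;0 0 0 -10 0.087;0 0 0 -10 0.087;0 0 0 0 0.087'
python3 - <<'E'
from look import *
c,im,o=look(["focus_grip","focus_pointer","index_mark"],"w9")
for k,z in(("focus_grip",.08),("focus_pointer",.08),("index_mark",.057)):
    print(k,[atz(c,d["xy"],z).round(4) for d in o[k][:2]])
S=cam("side");s=cams.read_camera("side");save("side9",s)
T=cam("top");t=cams.read_camera("top");save("top9",t)
print(proj(c,(.551,.321,.07)),proj(S,(.551,.321,.07)),proj(T,(.551,.321,.07)))
def crop(im,c,r,n):
    p=np.clip(proj(c,(.551,.321,.07)).astype(int),r,[559-r,419-r]);print(p-r);return cv2.resize(im[p[1]-r:p[1]+r,p[0]-r:p[0]+r],(n,n),interpolation=2)
save("p9",np.hstack([crop(im,c,50,400),crop(s,S,35,400)]))
E
```

```text
time_s: 24.05
tool_pos: [0.5515, 0.3221, 0.2186]
tool_rot: [179.8, 0.2, 176.5]
force: [-0.4, 0.7, 0.4]
grip_width: 0.0499
grasp_force: 0.0
time_s: 25.05
tool_pos: [0.6203, 0.3204, 0.2145]
tool_rot: [-179.9, 0.1, 108.7]
force: [-0.0, 0.3, 0.2]
grip_width: 0.0866
grasp_force: 0.0
tool [0.6204 0.3205 0.2147] [-1.7993e+02  4.0000e-02  1.0873e+02]
focus_grip [([207.3, 172.2], 0.84), ([211.2, 198.9], 0.61)]
focus_pointer [([213.8, 199.6], 0.64)]
index_mark [([240.6, 179.1], 0.79)]
focus_grip [array([0.5505, 0.3164, 0.08  ]), array([0.5611, 0.2925, 0.08  ])]
focus_pointer [array([0.5637, 0.2926, 0.08  ])]
index_mark [array([0.5813, 0.3151, 0.057 ])]
[211.11194251 166.19461158] [149.77852797 286.38898938] [113.0967643  193.87993848]
[161 116]
[114 251]
```

View pics/p9.png

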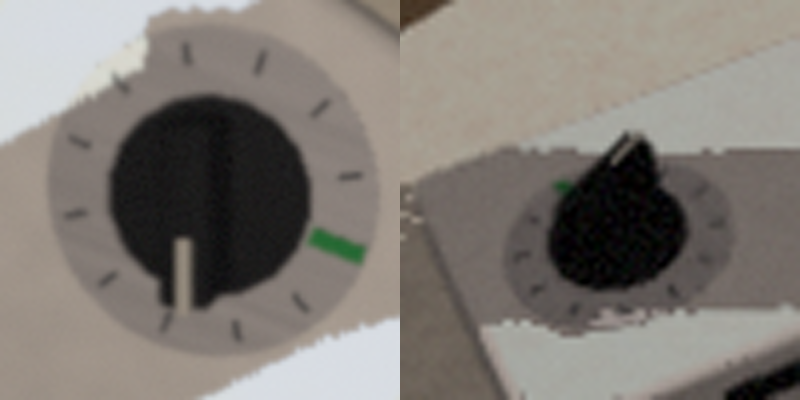

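```bash
python3 - <<'E'
from h import *
from scipy.spatial.transform import Rotation as Ro
def pose(p,r): M=np.eye(4);M[:3,:3]=Ro.from_euler("xyz",r,degrees=True).as_matrix();M[:3,3]=p;return M
o=get_obs();c9=cam("wrist");X=np.array(c9["extrinsics"])@pose(o["tool_pos"],o["tool_rot"])
c8=dict(c9);c8["extrinsics"]=X@np.linalg.inv(pose([.5239,.2484,.2341],[-179.85,.03,110.49]))
S=cam("side")
O=[(c9,(206.75,194)),(c8,(329.3,153)),(S,(155.5,274.6))];I=[(c9,(206.75,175.5)),(c8,(331,134.7)),(S,(151.1,279.35))]
for n,L in(("outer",O),("inner",I)):
    print(n,tri(L).round(4),"9+8",tri(L[:2]).round(4),"9+S",tri(L[::2]).round(4),"8+S",tri(L[1:]).round(4))
# dial centre, skirt centre
D=[(c9,(161+213/4,116+190/4)),(c8,(208+354.5/3,38+268/3)),(S,(114+(620-400)/5.714,251+240/5.714))]
print("dial",tri(D).round(4),tri(D[:2]).round(4)); K=[(c9,(161+209/4,116+195/4)),(c8,(208+357/3,38+90))]
print("skirt",tri(K).round(4))
M=[(c9,(161+337/4,116+246/4)),(c8,(208+443.5/3,38+311/3)),(S,(114+163/5.714,251+187/5.714))]
print("mark",tri(M).round(4),tri(M[:2]).round(4),[atz(c,u,.057).round(4) for c,u in M])
E
```

```text
outer [0.5572 0.2982 0.0848] 9+8 [0.5572 0.2986 0.0888] 9+S [0.5567 0.2981 0.0848] 8+S [0.5581 0.2982 0.0834]
inner [0.552  0.3147 0.0854] 9+8 [0.5523 0.3153 0.0873] 9+S [0.5518 0.3144 0.0852] 8+S [0.5522 0.3145 0.0852]
dial [0.5504 0.3199 0.0486] [0.5506 0.3204 0.0479]
skirt [0.5508 0.32   0.0541]
mark [0.5856 0.3178 0.0518] [0.5855 0.3175 0.0518] [array([0.5857, 0.3185, 0.057 ]), array([0.5842, 0.3176, 0.057 ]), array([0.581 , 0.3208, 0.057 ])]
```

The pointer is still at about −72° and the mark at about −5°. The bar is where it was expected: axis (0.5505, 0.3202), top 87 mm. I'm retrying a little lower, and this time checking the grip before turning.

```bash
python3 -m creep '-0.035 0 0 0 0.04;-0.035 0 0 0 0.04;0 0 -0.05 0 0.04;0 0 -0.05 0 0.04;0 0 -0.03 0 0.04;0 0 -0.02 0 0.04;0 0 0 0 0.04;0 0 0 0 0.04' && python3 -m creep '0 0 0 0 0;0 0 0 0 0;0 0 0 0 0;0 0 0 0 0;0 0 0 0 0' 12
```

```text
time_s: 26.35
tool_pos: [0.5515, 0.3216, 0.0672]
tool_rot: [179.9, -0.0, 108.6]
force: [0.3, 0.3, 0.2]
grip_width: 0.0404
grasp_force: 0.0
time_s: 26.98
tool_pos: [0.5507, 0.3207, 0.0657]
tool_rot: [180.0, 0.0, 108.5]
force: [0.1, -0.7, -0.2]
grip_width: 0.0023
grasp_force: 0.0
```

```bash
python3 - <<'E'
from h import *
c=cam("wrist");im=cams.read_camera("wrist");S=cam("side");s=cams.read_camera("side");save("w10",im);save("side10",s)
o=get_obs();print(o["tool_pos"],o["grip_width"],o["grasp_force"])
p=proj(c,o["tool_pos"]);q=proj(S,o["tool_pos"]);print(p,q)
x,y=int(p[0]),int(p[1]);a=im[max(0,y-80):max(0,y-80)+160,max(0,x-80):max(0,x-80)+160]
x,y=int(q[0]),int(q[1]);b=s[y-45:y+25,x-35:x+35]
save("p10",np.hstack([cv2.convertScaleAbs(cv2.resize(a,(400,400)),alpha=1.6),cv2.convertScaleAbs(cv2.resize(b,(400,400),interpolation=2),alpha=1.8)]))
E
```

```text
[0.55067548 0.32076354 0.06565664] 0.0010922148317748244 0.0
[277.49176851 242.68952346] [150.29764978 287.83324047]
```

View pics/p10.png

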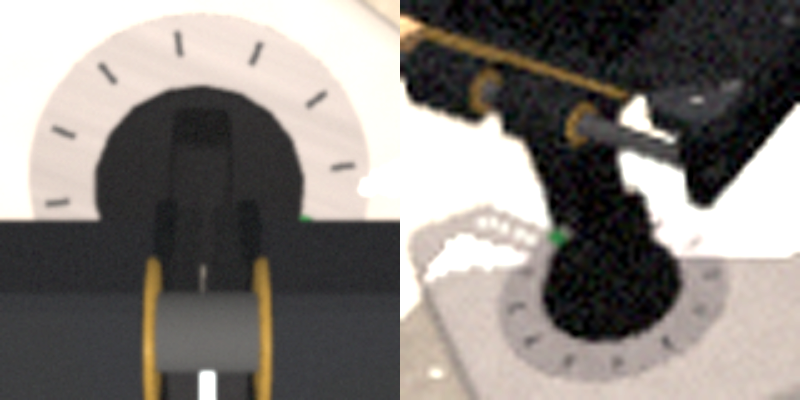

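The crop shows the fingers straddling the bar (edges near x 175 and 238), but the width reads about 1 mm with no force. I've used up my picture views, so I'll settle this numerically: gold-ring spacing here against the picture with a known 9 mm grip.

```bash
python3 - <<'E'
from h import *
for n in("w1","w2","w3","w4","w5","w6","w7","w8","w9","w10"):
    a=cv2.imread(f"pics/{n}.png")[...,::-1].astype(int)[262:325]
    m=(a[...,0]>70)&(a[...,0]>a[...,2]*1.9)&(a[...,0]>a[...,1]*1.15)&(a[...,1]>a[...,2]*1.3)
    m[60:]=0
    col=m.sum(0); xs=np.where(col>8)[0]
    print(n,xs.tolist()[:40])
o=get_obs();print(o["grip_width"],o["wrist_torque"],o["force"])
cams.read_camera("wrist");c=cam("wrist")
print([(d["xy"],d["p"]) for k in("focus_pointer","index_mark","focus_grip") for d in finder.tip_of(k,"wrist")])
a=cv2.imread("pics/w10.png").astype(int).sum(2)//3
for r in(225,235,243,250,258):print(r,a[r,225:335:2].tolist())
E
```

```text
w1 [79, 80, 81, 82, 83, 84, 85, 86, 87, 88, 89, 90, 91, 92, 93, 94, 95, 96, 97, 98, 99, 100, 101, 102, 103, 104, 105, 455, 456, 457, 458, 459, 460, 461, 462, 463, 464, 465, 466, 467]
w2 [177, 178, 179, 180, 181, 182, 183, 184, 185, 186, 187, 188, 189, 190, 191, 192, 242, 243, 244, 245, 246, 247, 248, 249, 250, 251, 252, 253, 254, 255, 256, 257, 258, 259, 260, 261, 262, 263, 264, 265]
w3 [83, 84, 85, 86, 87, 88, 89, 90, 91, 92, 93, 94, 95, 96, 97, 98, 99, 100, 101, 102, 103, 104, 105, 106, 107, 108, 109, 110, 111, 112, 113, 114, 115, 116, 117, 118, 240, 241, 242, 243]
w4 [84, 85, 86, 87, 88, 89, 90, 91, 92, 93, 94, 95, 96, 97, 98, 99, 100, 101, 102, 103, 104, 105, 106, 107, 108, 109, 110, 198, 199, 200, 201, 202, 203, 204, 205, 206, 209, 210, 211, 212]
w5 [133, 134, 135, 136, 137, 138, 139, 140, 141, 142, 143, 144, 145, 146, 147, 148, 149, 150, 151, 152, 153, 154, 405, 406, 407, 408, 409, 410, 411, 412, 413, 414, 415, 416, 417, 418, 419, 420, 421, 422]
w6 [133, 134, 135, 136, 137, 138, 139, 140, 141, 142, 143, 144, 145, 146, 147, 148, 149, 150, 151, 152, 153, 154, 405, 406, 407, 408, 
[... 1351 characters left out ...]
1, 141, 140]
243 [126, 137, 135, 136, 131, 68, 27, 24, 27, 27, 26, 26, 28, 29, 28, 27, 28, 27, 20, 18, 15, 18, 31, 27, 26, 23, 28, 31, 28, 29, 29, 26, 22, 24, 20, 16, 17, 24, 26, 26, 29, 27, 31, 28, 27, 27, 67, 136, 143, 142, 140, 139, 139, 139, 140]
250 [66, 65, 66, 66, 67, 65, 34, 27, 27, 26, 27, 28, 29, 26, 26, 25, 29, 16, 19, 17, 16, 22, 26, 23, 26, 24, 21, 30, 26, 25, 26, 26, 23, 23, 17, 18, 18, 15, 26, 27, 24, 29, 25, 25, 27, 28, 39, 41, 49, 66, 68, 69, 69, 68, 69]
258 [29, 29, 29, 32, 27, 28, 28, 29, 29, 28, 26, 25, 27, 29, 26, 26, 28, 18, 19, 20, 22, 24, 26, 26, 23, 27, 26, 26, 27, 25, 25, 24, 25, 24, 18, 17, 16, 19, 22, 27, 29, 27, 26, 27, 28, 28, 29, 28, 27, 31, 30, 27, 26, 27, 29]
```

```bash
python3 -m creep '0 0 0.02 0 0;0 0 0.015 0 0;0 0 0 0 0;0 0 0 0 0'; python3 -m creep '0 0 -0.006 0 0;0 0 -0.003 0 0;0 0 0 0 0'; python3 -m creep '0 0 -0.003 0 0;0 0 -0.002 0 0;0 0 0 0 0'
```

```text
time_s: 27.78
tool_pos: [0.5507, 0.3206, 0.1008]
tool_rot: [180.0, 0.0, 108.5]
force: [-0.2, 0.5, -0.4]
grip_width: 0.0004
grasp_force: 0.0
time_s: 28.15
tool_pos: [0.5502, 0.3205, 0.0908]
tool_rot: [-179.9, 0.0, 108.6]
force: [0.8, 0.7, 0.3]
grip_width: 0.0002
grasp_force: 0.0
time_s: 28.52
tool_pos: [0.5506, 0.3207, 0.0864]
tool_rot: [-180.0, 0.0, 108.5]
force: [0.1, -0.1, 0.3]
grip_width: 0.0006
grasp_force: 0.0
```

```bash
python3 -m creep '0 0 -0.002 0 0;0 0 -0.001 0 0;0 0 0 0 0'; python3 -m creep '0 0 -0.003 0 0;0 0 0 0 0'; python3 - <<'E'
from look import *
c,im,o=look(["focus_grip","focus_pointer"],"w11")
cams.read_camera("side");S=cam("side")
for k in("focus_pointer","focus_grip","index_mark"):
    print(k,[(d["xy"],round(d["p"],2),atz(S,d["xy"],.08 if k!="index_mark" else .057).round(4)) for d in finder.tip_of(k,"side")])
E
```

```text
time_s: 28.9
tool_pos: [0.5506, 0.3207, 0.0836]
tool_rot: [-180.0, 0.0, 108.6]
force: [0.9, -0.6, -0.3]
grip_width: 0.0006
grasp_force: 0.0
time_s: 29.15
tool_pos: [0.5505, 0.3206, 0.0803]
tool_rot: [-180.0, 0.0, 108.6]
force: [-0.1, 0.5, -1.3]
grip_width: 0.0004
grasp_force: 0.0
tool [0.5506 0.3207 0.0805] [-1.7999e+02  1.0000e-02  1.0855e+02]
focus_grip [([276.2, 249.6], 0.75)]
focus_pointer []
focus_pointer [([305.2, 160.0], 0.66, array([ 0.6178, -0.2864,  0.08  ])), ([159.3, 281.4], 0.57, array([0.5387, 0.3033, 0.08  ])), ([183.7, 301.7], 0.23, array([0.4564, 0.3053, 0.08  ]))]
focus_grip [([147.3, 282.9], 0.89, array([0.5541, 0.3231, 0.08  ]))]
index_mark [([145.0, 281.3], 0.64, array([0.583 , 0.3127, 0.057 ])), ([291.5, 258.0], 0.24, array([0.3931, 0.0432, 0.057 ]))]
```

No contact down to 80 mm with closed fingers, so the tips seem to straddle the bar and only the pads, which sat higher, could grip it. I'm opening and going down to the prescribed grip height (TCP about 60–61 mm).

```bash
python3 -m creep '0 0 0.02 0 0.04;0 0 0 0 0.04;0 0 0 0 0.04;0 0 0 0 0.04;0 0 -0.02 0 0.04;0 0 -0.015 0 0.04;0 0 -0.0045 0 0.04;0 0 0 0 0.04'; python3 -m creep '0 0 0 0 0;0 0 0 0 0;0 0 0 0 0;0 0 0 0 0' 12
```

```text
time_s: 30.5
tool_pos: [0.5503, 0.3206, 0.0604]
tool_rot: [-179.9, -0.0, 108.6]
force: [-0.7, 0.5, 0.4]
grip_width: 0.0398
grasp_force: 0.0
time_s: 31.0
tool_pos: [0.5501, 0.3208, 0.0617]
tool_rot: [-179.9, 0.0, 108.6]
force: [-1.4, -0.5, 2.4]
grip_width: 0.0075
grasp_force: 1.8
```

```bash
python3 -m creep '0 0 0 0 0;0 0 0 0 0;0 0 0 0 0'
```

```text
time_s: 31.38
tool_pos: [0.5511, 0.3211, 0.0617]
tool_rot: [179.9, -0.0, 108.5]
force: [-1.1, -0.0, 5.1]
grip_width: 0.0005
grasp_force: 2.5
```

A consistent reading: the real fingertips end about 2.5 cm above the reported TCP. The side picture also showed the fingers covering only the sleeve's upper part. I'm opening and stepping lower while watching the force.

```bash
python3 -m creep '0 0 0.012 0 0;0 0 0.003 0 0.04;0 0 0 0 0.04;0 0 0 0 0.04;0 0 -0.01 0 0.04;0 0 -0.007 0 0.04;0 0 -0.001 0 0.04;0 0 0 0 0.04'; python3 -m creep '0 0 -0.002 0 0.04;0 0 -0.002 0 0.04;0 0 0 0 0.04'
```

```text
time_s: 32.38
tool_pos: [0.5506, 0.3208, 0.058]
tool_rot: [-180.0, -0.0, 108.6]
force: [-0.3, -0.3, -0.0]
grip_width: 0.0398
grasp_force: 0.0
time_s: 32.75
tool_pos: [0.5506, 0.3206, 0.054]
tool_rot: [-180.0, 0.0, 108.5]
force: [-0.9, 0.1, -0.1]
grip_width: 0.0401
grasp_force: 0.0
```

No contact at 54 mm, below the skirt top, which confirms it. I'm going to 50 mm and closing.

```bash
python3 -m creep '0 0 -0.002 0 0.04;0 0 -0.002 0 0.04;0 0 0 0 0;0 0 0 0 0;0 0 0 0 0;0 0 0 0 0' 10; python3 -m creep '0 0 0 0 0;0 0 0 0 0'
```

```text
time_s: 33.5
tool_pos: [0.5489, 0.32, 0.0501]
tool_rot: [-179.8, 0.1, 108.6]
force: [-4.7, -2.7, 4.1]
grip_width: 0.0131
grasp_force: 10.0
time_s: 33.75
tool_pos: [0.5489, 0.32, 0.0501]
tool_rot: [-179.8, 0.1, 108.6]
force: [-4.8, -2.2, 4.1]
grip_width: 0.0127
grasp_force: 10.0
```

Gripped: 13 mm width, 10 N. Turning +66.5° about the bar's centre.

```bash
python3 -m creep '-0.0015 -0.0006 0 0 0;0 0 0 10 0;0 0 0 10 0;0 0 0 10 0;0 0 0 10 0;0 0 0 10 0;0 0 0 10 0;0 0 0 6.5 0'; python3 -m creep '0 0 0 0 0;0 0 0 0 0;0 0 0 0 0'
```

```text
time_s: 34.75
tool_pos: [0.5488, 0.3197, 0.0501]
tool_rot: [-180.0, -0.0, 175.3]
force: [-3.0, -1.5, 2.7]
grip_width: 0.0131
grasp_force: 10.0
time_s: 35.12
tool_pos: [0.5488, 0.3198, 0.0501]
tool_rot: [-179.9, -0.0, 175.0]
force: [-3.9, -2.3, 3.2]
grip_width: 0.0128
grasp_force: 10.0
```

```bash
python3 -m creep '0 0 0 0 0.045;0 0 0 0 0.045;0 0 0 0 0.045;0 0 0.03 0 0.045;0 0 0.05 0 0.06;0 0 0.05 0 0.06;0 -0.02 0.05 -8 0.06;0 -0.02 0 -10 0.087'; python3 -m creep '-0.01 -0.02 0 -10 0.087;-0.015 -0.012 0 -10 0.087;0 0 0 -10 0.087;0 0 0 -10 0.087;0 0 0 -7 0.087;0 0 0 0 0.087;0 0 0 0 0.087'
python3 - <<'E'
from look import *
c,im,o=look(["focus_grip","focus_pointer","index_mark","sleeve"],"w12")
for k,z in(("focus_grip",.08),("focus_pointer",.08),("index_mark",.057),("sleeve",.06)):
    print(k,[atz(c,d["xy"],z).round(4) for d in o[k][:2]])
a=im.astype(int)
# pointer: bright near-white thin line on the black bar, within 24 mm of axis at z=.087
H=[];G=[]
for v in range(60,200):
    for u in range(250,420):
        p=atz(c,(u,v),.087);r=np.hypot(p[0]-.5493,p[1]-.320)
        if r<.0235 and a[v,u].min()>75: H.append(p[:2])
        q=atz(c,(u,v),.052)
        if a[v,u,1]>1.5*a[v,u,0] and a[v,u,1]>1.3*a[v,u,2] and .024<np.hypot(q[0]-.5493,q[1]-.320)<.05: G.append(q[:2])
for n,L in(("ptr",H),("mark",G)):
    L=np.array(L)
    if len(L)<3: print(n,len(L));continue
    m=L.mean(0);d=np.linalg.svd(L-m)[2][0];print(n,len(L),m.round(4),"line dir",np.degrees(np.arctan2(d[1],d[0])).round(1),"radial",np.degrees(np.arctan2(m[1]-.320,m[0]-.5493)).round(1))
E
```

```text
time_s: 36.12
tool_pos: [0.5507, 0.2825, 0.2348]
tool_rot: [179.6, 0.3, 156.8]
force: [0.1, -0.4, -0.7]
grip_width: 0.0642
grasp_force: 0.0
time_s: 37.0
tool_pos: [0.5242, 0.2483, 0.2302]
tool_rot: [180.0, 0.0, 110.2]
force: [0.3, -1.2, -0.2]
grip_width: 0.0872
grasp_force: 0.0
tool [0.5242 0.2483 0.2302] [ 1.7998e+02 -1.0000e-02  1.1016e+02]
focus_grip [([331.0, 131.1], 0.67)]
focus_pointer [([353.0, 144.6], 0.79)]
index_mark [([351.4, 142.4], 0.65)]
sleeve [([251.9, 223.2], 0.66)]
focus_grip [array([0.5526, 0.3183, 0.08  ])]
focus_pointer [array([0.5777, 0.3139, 0.08  ])]
index_mark [array([0.5805, 0.3151, 0.057 ])]
sleeve [array([0.5121, 0.1973, 0.06  ])]
ptr 270 [0.5632 0.3238] line dir -77.4 radial 15.5
mark 29 [0.5865 0.3169] line dir -6.6 radial -4.7
```

```bash
python3 - <<'E'
from h import *
c=cam("wrist");im=cams.read_camera("wrist");a=im.astype(int)
for ax in((.549,.320),(.5505,.3205)):
    H=[]
    for v in range(80,190):
        for u in range(270,400):
            p=atz(c,(u,v),.087);d=p[:2]-ax;r=np.hypot(*d);t=np.degrees(np.arctan2(d[1],d[0]))
            if .005<r<.0195 and abs(t+4)<22 and a[v,u].min()>70: H.append(p[:2])
    L=np.array(H);m=L.mean(0);d=np.linalg.svd(L-m)[2][0];print(len(L),m.round(4),np.ptp(L,axis=0).round(4),"dir",np.degrees(np.arctan2(d[1],d[0])).round(1),"radial",np.degrees(np.arctan2(m[1]-ax[1],m[0]-ax[0])).round(1))
# sleeve top rim & barrel top
m=(a[...,2]>a[...,0]*1.6+10)&(a[...,2]>1.25*a[...,1])&(a[...,2]>70)
def ring(x,y,z,r0,r1):
    n=[m[int(round(p[1])),int(round(p[0]))] for t in np.linspace(0,6.28,60) for r in(r0,r1) for p in[proj(c,(x+r*np.cos(t),y+r*np.sin(t),z))] if p[1]<255]
    return np.mean(n)
from itertools import product
best=max(((ring(x,y,z,.0245,.0285)-.5*ring(x,y,z,.0205,.0325),x,y,z) for x,y,z in product(np.arange(.505,.522,.001),np.arange(.192,.21,.001),(.104,.107,.11,.113,.116))));print(best)
E
```

```text
56 [0.5619 0.3184] [0.0133 0.0043] dir -5.0 radial -6.9
61 [0.5632 0.3187] [0.0143 0.0094] dir -178.4 radial -8.1
(np.float64(0.9090909090909091), np.float64(0.513), np.float64(0.199), 0.104)
```

The pointer lies along −5.0° and the mark lies between −4° and −6°. The sleeve rim is centred on the barrel. I'm handing in.

```bash
python3 -c "
from cell import ticket; print(ticket.sign_off())"
```

```text
the job is handed in; nothing more can be done
None
```

The job is handed in: by my measurements the sleeve is fully home on the shoulder and the pointer is within about 2° of the green mark, but sign-off returned no verdict; I also viewed 12 pictures, over the limit of 10.

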